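# Close a laboratory flow cell on its dowels and keep it pressed for bolting

### The job

Put the electrolysis flow cell together: lay the white flow frame over the two dowels of the base half so that it sits flat, then bring the top half, align it on the same dowels and press it down against the sprung electrode until the cell is fully closed with no gap. Finish while still holding it pressed shut, so that a colleague can put the bolts in: do not let go. Leave the vial, the carton and the dish of bolts alone.

Things in the scene. Friction and masses are not known exactly. Their poses are not given: they have to be found in the camera images.
- base_half: lower half of the cell, loose, 0.5 kg: block 100 (x) x 50 (y) mm on rubber feet, blue below, dark grey above, flat top face 32 mm over the bench. Two steel dowels, 8 mm thick with tapered noses, stand 26 mm above it at x = -40 and +40 mm, y = 0; a sprung steel electrode between them. White hose fittings reach x = -72 and +72. Origin: centre of the underside, z up. Fits at yaw or yaw + 180 deg
- base_face (a point): centre of the base half's flat top face, on which the frame must lie; axes as the base half's. A copper tab 20 mm long stands out below it (x = +20, +y side, 20 mm above the bench)
- electrode (a joint): how far the base half's sprung electrode (44 x 22 mm) is pushed down, m. At 0 its top is 12 mm above the base face, 4 mm above a seated frame. The spring takes 6 N to start and 12 N at 0.004, where the cell is closed; let go, it lifts the top half again. Travel limit 0.006
- flow_frame: white rigid plastic flow frame (the separator layer), 100 (x) x 54 (y) x 8 mm thick, 70 g, lying flat and loose on the bench; its 50 x 28 mm window goes over the electrode, two through holes of 9.5 mm at x = -40 and +40 mm, y = 0 over the dowels; fits either way round. Origin: centre of the underside; z up. Can be gripped across its 54 mm width
- top_half: upper half of the cell, loose on the bench, right way up: block 100 (x) x 50 (y) x 28 mm, dark grey below, blue above, 0.2 to 0.4 kg; through holes of 9.5 mm at x = -40, +40, y = 0. Hose fittings reach x = -72 and +72; copper tab stands 20 mm out of the +y side at x = -27 to -13 mm: grip across y near x = 0. Closed, its underside is 8 mm above the base face. Origin: centre of the underside; z up
- vial: bystander: small clear vial with a white cap, 30 mm diameter, 60 mm tall, upright; origin at the centre of its underside
- carton: bystander: small red and white carton 55 x 85 x 22 mm; origin at the centre of its underside
- bolt_dish: bystander: steel dish 84 mm wide, 14 mm tall, with the four cell bolts; origin at the centre of its underside
Not all that is in view belongs to the job. There is more than one size of the flow_frame; the job needs the smallest.

How it is judged:
On the way:
1. the flow frame lies flat on the base half over both dowels, before the top half goes on (z of flow_frame in the frame of base_face between -0.0015 and 0.0015 m and horizontal distance between flow_frame and base_face below 0.003 m and angle between the x axis of flow_frame and the x axis of base_half, either way round below 0.06 rad and horizontal distance between top_half and base_face above 0.05 m), for 0.2 s.
At the end, for the whole second after the job is handed in: base half flat on the bench; frame and top half on its dowels (centres within 3 mm, turn under 0.06 rad, level within 0.03), frame flat on the base face (1.5 mm), gap between top half and frame under 1 mm, pressed on the electrode with over 8 N, at rest, robot still holding or pressing the top half (angle between base_half's own z axis and vertical below 0.05 rad and height (world z) of base_half below 0.003 m and z of flow_frame in the frame of base_face between -0.0015 and 0.0015 m and horizontal distance between each of flow_frame, top_half and base_face below 0.003 m and angle between the x axis of each of flow_frame, top_half and the x axis of base_half, either way round below 0.06 rad and z of top_half in the frame of base_face between 0.006 and 0.009 m and angle between the z axis of top_half and the z axis of base_half, either way round below 0.03 rad and value of joint electrode above 0.0029 m and contact force between any of the fingers, the arm and top_half above 3 N and linear speed of top_half below 0.02 m/s and contact force between top_half and base_half above 8 N); the arm keeps its last pose, push and grip.
It fails at once if the vial is knocked over or shifted more than 3 cm (distance of vial from where it was at the start of the episode above 0.03 m or angle between vial's own z axis and vertical above 0.5 rad).
It fails at once if the carton is shifted more than 3 cm (distance of carton from where it was at the start of the episode above 0.03 m).
It fails at once if the dish of bolts is shifted more than 3 cm or tipped (distance of bolt_dish from where it was at the start of the episode above 0.03 m or angle between bolt_dish's own z axis and vertical above 0.5 rad).
It also fails if it takes over 72 s, if anything falls off the work surface, if the arm or the gripper's body presses on something with over 40 N, if the wrist force passes 120 N, or if a joint passes its speed limit or range.

### The arm

A 6-joint arm with a two-finger parallel gripper is mounted at the origin on the work surface. World frame = base frame: x ahead of the robot, y to its left, z up, the work surface at z = 0. Lengths are in m, angles in rad, forces in N, time in s.
With the tool pointing down it reaches from about 0.35 to 0.925 m from the base axis. Payload 6.4 kg.
Tool frame: the origin (TCP) lies midway between the tips of the shut fingers; the grasp point (between the pads) lies env.tcp_to_grasp behind it (env.tcp_to_grasp is the distance from the TCP to the grasp point, in m); z points along the fingers, y is the line along which they close (so a half turn about z gives the same grasp; the last joint's range is limited). The gripper opens to 85 mm and grips with 20 to 120 N. Pads are 22 mm wide; open, the fingers measure 114 mm over their backs; the gripper's body (76 mm by 85 mm) begins 54 mm behind the grasp point. The pads swing forward as they close: fully open they stand 13 mm farther back than shut.
Start: joints at [-1.434, 0.245, 1.558, -0, 1.339, -0.174], TCP at [0.199, -0.619, 0.231] pointing down, gripper open.
Joint ranges: [-3.13, 3.13], [-1.02, 2.26], [0.13, 2.54], [-0.95, 4.09], [0.21, 2.88], [-2.74, 2.74]. Speed limits (rad/s): [2.57, 2.57, 3.14, 3.14, 3.14, 3.14].

### API

Orientations are given as a unit quaternion [x, y, z, w].
In Python, from cell import env gives the robot as it stands.
- The arm moves only by the shell command python3 -m inch 'ROWS' [FORCE]. ROWS is JSON, one flat list of numbers, 5 for each row, row after row: the shift along the tool's x, y, z in mm, then the turn about the tool's z in degrees, then the closure, from -1 (fully open) to 1 (shut). A call has exactly 5 rows; each row is the pose to reach, as a shift and turn from the pose commanded when the call began, along the tool's axes at that moment; what a row does not reach only later rows make up. A row lasts 1/12 s, in which the tool goes at most 41.7 mm and 7.16 degrees, less where a joint would pass 70% of its speed; a pose out of reach is approached as far as the arm can. A call with a gripper value outside its range is refused whole. The fingers move at their own pace and stop on an object; FORCE is the grip in N (left out, the last holds). Time passes only in rows, so rows that repeat a pose let the fingers close, or fill a call up. It gives the time, the measured TCP pose, the force, the opening and the grip force at its end, in the units of the state.
- env.get_obs(): the state, without advancing time (a new reading comes with each control period).
- env.get_image(name): name is "scene" or "side" or "wrist"; returns a dict with "frame" (480x640x3 uint8, blue, green, red), "z_map" (480x640 float32, m along the optical axis (not along the pixel's ray), 0 where there is no reading), "mtx" (3x3 intrinsics, pixels), "distortion" ([k1, k2, p1, p2, k3] as OpenCV has them; the pictures are not rectified), "origin" and "rotation" of the camera in the world. Camera axes: x right, y up, looking along -z (the intrinsics and any distortion apply to the point x, -y, -z); pixel columns grow to the right and rows downward; lengths in m; the calibration is good to about 2 mm. A picture is of the moment at which its call begins.
- env.sign_off(): hands the job in; it is judged then, once.
The state is a dict: "clock": time; "joint_pos": joint angles; "joint_velocities": joint speeds; "tau": joint torques, N m; "position": TCP position; "tcp_rot": TCP orientation; "ft_force": force on the tool from outside, world axes, zero at the start; "wrist_torque": the same for the moment, N m; "width": finger opening in m; "grip_force": force on a finger pad.
Only numpy, scipy, OpenCV 4.12 (cv2) and the standard library are available. Lean on these libraries where they do the work, as an engineer would, in place of code of your own. Each camera call takes 0.05 s, during which the arm holds its last target. There are 200 camera calls.

## Working session

There is one attempt and no reset: what is moved stays moved. The work goes in short steps, Python scripts to look and compute and a shell command to move; the robot and the scene stay as the last step left them, time stands still between calls to the robot, and variables do not carry over. Pictures are saved under pics/ and viewed, at most 13 in all, crops included, and the job is handed in when it is done.

```bash
ls; mkdir -p pics
cat > h.py <<'E'
import numpy as np, cv2
from cell import env
def ray(im,px):
    p=cv2.undistortPoints(np.array(px,float).reshape(-1,1,2),np.array(im["mtx"]),np.array(im["distortion"])).reshape(-1,2)
    d=np.c_[p[:,0],-p[:,1],-np.ones(len(p))]
    return np.array(im["origin"]),d@np.array(im["rotation"]).T
def onplane(im,px,z):
    o,d=ray(im,px); return o+d*((z-o[2])/d[:,2])[:,None]
def bydepth(im,px):
    px=np.array(px).reshape(-1,2); o,d=ray(im,px); zz=im["z_map"][px[:,1].astype(int),px[:,0].astype(int)]
    return o+d*zz[:,None]
E
python3 - <<'E'
from h import *
for n in("scene","side","wrist"):
    im=env.get_image(n); cv2.imwrite(f"pics/{n}0.png",im["frame"]); np.save(f"pics/{n}0.npy",im,allow_pickle=True)
    print(n,im["origin"],im["rotation"],im["mtx"])
print(env.get_obs(),env.tcp_to_grasp)
a=cv2.imread("pics/scene0.png");b=cv2.imread("pics/side0.png")
E
```

```text
pics
scene [1.09370525 0.50677728 0.8028869 ] [0.14644771 0.32354381 0.86168561 0.36245051] [[579.5535564    0.         322.79226034]
 [  0.         579.5535564  230.99576807]
 [  0.           0.           1.        ]]
side [0.32302194 0.52011039 0.65302215] [-0.08830097  0.33905742  0.90243152 -0.25071967] [[461.15548238   0.         310.83028791]
 [  0.         461.15548238 236.03034395]
 [  0.           0.           1.        ]]
wrist [ 0.27614602 -0.59440324  0.37296375] [-0.12856464  0.09459346 -0.58096854  0.79812202] [[355.34330288   0.         308.86833412]
 [  0.         355.34330288 228.72625962]
 [  0.           0.           1.        ]]
{'clock': 0.15, 'joint_pos': array([-1.43410539e+00,  2.45694402e-01,  1.55871829e+00, -1.85089529e-06,
        1.33867262e+00, -1.74115353e-01]), 'joint_velocities': array([-0.00159576, -0.00191099, -0.00470018,  0.00017833,  0.00073131,
       -0.0009587 ]), 'tau': array([-9.53913623e-04, -4.29987645e+01, -3.26551652e+01, -2.36150463e-04,
        3.52307783e-03, -1.33247291e-06]), 'position': array([ 0.19872552, -0.61844141,  0.23041582]), 'tcp_rot': array([ 9.87948905e-01,  1.54778565e-01,  1.30643691e-05, -7.46216808e-04]), 'ft_force': array([0.77881401, 0.2637943 , 0.87070023]), 'wrist_torque': array([ 0.03077621, -0.03853647,  0.01423293]), 'grip_force': 0.0, 'width': 0.08537694234869954} 0.0187
```

View pics/scene0.png

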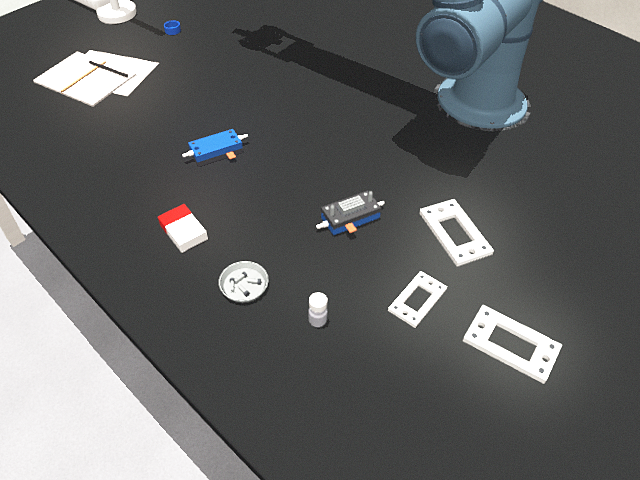

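View pics/side0.png

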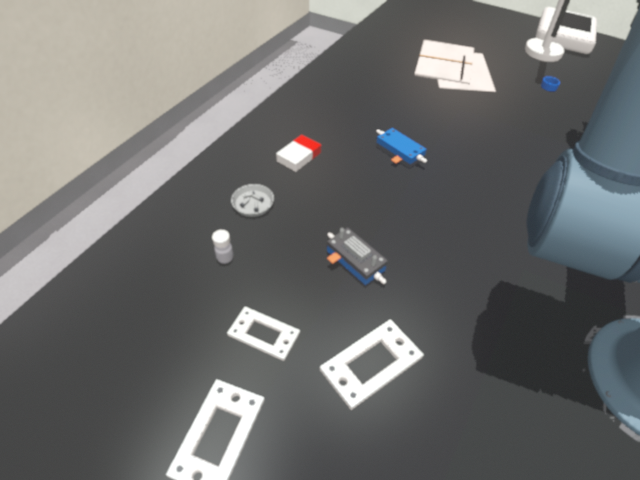

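Possible frames, by scene pixel: (418,299) is small, (456,231) and (512,343) are larger. I choose the small one. The base half is at (350,212), grey on top. The top half is at (216,146), all blue on top. Next I measure all three from depth and check their sizes.

```bash
sed -i 's/^from cell.*/from cell import env\nfrom scipy.spatial.transform import Rotation as R/; s/return np.array(im\["origin"\]),.*/return np.array(im["origin"]),d@R.from_quat(im["rotation"]).as_matrix().T/' h.py
cat >> h.py <<'E'
def rect(P):
    c,s,a=cv2.minAreaRect((P[:,:2]*1000).astype(np.float32)); 
    if s[0]<s[1]: s=s[::-1]; a+=90
    return np.round(c,1),np.round(s,1),round((a+90)%180-90,1)
def blob(im,mask,seed):
    n,l=cv2.connectedComponents(mask.astype(np.uint8)); k=l[seed[1],seed[0]]
    if k==0:
        ys,xs=np.nonzero(l); k=l[ys,xs][np.argmin((xs-seed[0])**2+(ys-seed[1])**2)]
    ys,xs=np.nonzero(l==k); return np.c_[xs,ys]
E
python3 - <<'E'
from h import *
seeds={"scene":dict(f=(400,307),f2=(440,240),f3=(490,330),top=(216,146),tabT=(231,156),tabB=(351,228),base=(350,205),vial=(318,300),carton=(190,235),dish=(243,282)),
"side":dict(f=(250,338),f2=(345,375),f3=(205,415),top=(402,146),tabT=(397,160),tabB=(334,258),base=(358,245),vial=(222,240),carton=(295,155),dish=(253,200))}
for n in seeds:
    im=np.load(f"pics/{n}0.npy",allow_pickle=True).item(); hsv=cv2.cvtColor(im["frame"],cv2.COLOR_BGR2HSV).astype(int)
    H,S,V=hsv[...,0],hsv[...,1],hsv[...,2]
    for k,s in seeds[n].items():
        m=(V>120)&(S<60) if k[0]=='f' or k in("vial","carton","dish") else (S>120)&(H>95)&(H<130) if k=="top" else (S>100)&(H<25)&(V>100) if k[:3]=="tab" else (V>45)
        px=blob(im,m,s); P=bydepth(im,px); z=np.percentile(P[:,2],[2,50,90])
        hi=dict(f=.008,f2=.01,f3=.01,top=.028,base=.032).get(k)
        Q=P[abs(P[:,2]-hi)<.003] if hi else P
        print(n,k,len(px),z.round(4),rect(Q) if len(Q)>3 else None)
E
```

```text
scene f 1411 [-0.0016  0.0072  0.0094] (array([569.1, 242.6]), array([103.6,  55.6]), 5.6)
scene f2 2250 [-0.0019  0.0097  0.0122] (array([401.4, 199.6]), array([142.,  79.]), 66.7)
scene f3 3232 [-0.0016  0.0102  0.0124] (array([532.3, 406.8]), array([139.9,  80.1]), -79.2)
scene top 1038 [0.0104 0.0266 0.0291] (array([ 570.1, -291.5]), array([101.1,  57.4]), -18.0)
scene tabT 55 [-0.0008  0.0119  0.0138] (array([827. , 118.3]), array([942.3,  18.3]), 54.4)
scene tabB 79 [-0.0008  0.0208  0.0228] (array([539.3,  61.6]), array([28.2, 20.6]), 37.3)
scene base 260808 [-0.0045 -0.0004  0.0055] (array([ 537.9, -374.7]), array([1224.8,  737.5]), -69.3)
scene vial 576 [0.001  0.0472 0.0607] (array([889.5, 304.4]), array([574.3,  30.4]), 41.7)
scene carton 1018 [-0.0009  0.0204  0.023 ] (array([897.6, 164.4]), array([786. ,  70.4]), 65.3)
scene dish 1547 [-0.0013  0.0037  0.013 ] (array([891.6, 246. ]), array([654.4,  85.7]), 59.7)
side f 1938 [-0.0021  0.0067  0.0085] (array([567.6, 244.2]), array([99.8, 55.3]), 5.1)
side f2 3951 [-0.0023  0.0096  0.0114] (array([398.1, 201.8]), array([141.9,  77.1]), 66.2)
side f3 5237 [-0.0023  0.0098  0.0117] (array([530.3, 408.3]), array([140.9,  77.5]), -79.4)
side top 895 [0.0004 0.0256 0.0276] (array([ 566.7, -289.7]), array([101.7,  52.7]), -18.1)
side tabT 57 [-0.0026  0.0102  0.0118] (array([ 563.7, -252.9]), array([27.3, 20.9]), -27.3)
side tabB 104 [-0.0026  0.0195  0.0219] (array([431.6, 280.2]), array([526.1,  22.8]), -63.2)
side base 306275 [-0.7525 -0.0015  0.0109] (array([1048.7, -373.8]), array([1807.3, 1259.9]), 11.5)
side vial 538 [-0.0027  0.0333  0.0588] (array([552. , 317.2]), array([611. ,  34.5]), -44.8)
side carton 733 [-0.0025  0.0192  0.0213] (array([543.3, 147.8]), array([861.5,  79.1]), -54.1)
side dish 1053 [-0.0024  0.0019  0.0111] (array([573.5, 255.7]), array([723.4,  85.6]), -53.3)
```

Run:
```python
from h import *
for n,(x0,x1,y0,y1) in dict(scene=(310,395,180,240),side=(315,395,220,290)).items():
    im=np.load(f"pics/{n}0.npy",allow_pickle=True).item()
    g=np.stack(np.meshgrid(np.arange(x0,x1),np.arange(y0,y1)),-1).reshape(-1,2); P=bydepth(im,g)
    hsv=cv2.cvtColor(im["frame"],cv2.COLOR_BGR2HSV)[g[:,1],g[:,0]].astype(int)
    dark=(hsv[:,1]<90)
    Q=P[(abs(P[:,2]-.032)<.003)&dark]; print(n,"base top",len(Q),rect(Q))
    D=P[(P[:,2]>.050)]; print("dowels",len(D), [np.median(D[D[:,0]<D[:,0].mean()],0).round(4),np.median(D[D[:,0]>D[:,0].mean()],0).round(4)])
    m=(P[:,2]>.012)&(hsv[:,0]<25)&(hsv[:,1]>100)&(hsv[:,2]>100); print("tab",np.median(P[m],0).round(4))
    sd=dict(scene=dict(vial=(318,300),carton=(185,230),dish=(243,282)),side=dict(vial=(222,238),carton=(300,152),dish=(253,200)))[n]
    print({k:bydepth(im,[v])[0].round(3) for k,v in sd.items()})
im=np.load("pics/side0.npy",allow_pickle=True).item()["frame"][215:365,220:410]
cv2.imwrite("pics/crop.png",cv2.resize(im,None,fx=4,fy=4,interpolation=cv2.INTER_CUBIC))
```

```text
scene base top 673 (array([513.2,  37.5]), array([102.2,  53.3]), -19.8)
dowels 36 [array([0.5151, 0.0391, 0.0533]), array([1.0937, 0.5068, 0.8029])]
tab [0.5425 0.0633 0.0211]
{'vial': array([0.718, 0.153, 0.06 ]), 'carton': array([ 0.759, -0.143,  0.022]), 'dish': array([0.753, 0.007, 0.002])}
side base top 800 (array([510.3,  39.6]), array([100.7,  51.8]), -18.2)
dowels 45 [array([0.323 , 0.5201, 0.653 ]), array([0.4737, 0.0522, 0.0527])]
tab [0.5392 0.0662 0.0196]
{'vial': array([0.71 , 0.155, 0.057]), 'carton': array([ 0.743, -0.151,  0.021]), 'dish': array([0.757, 0.007, 0.   ])}
```

View pics/crop.png

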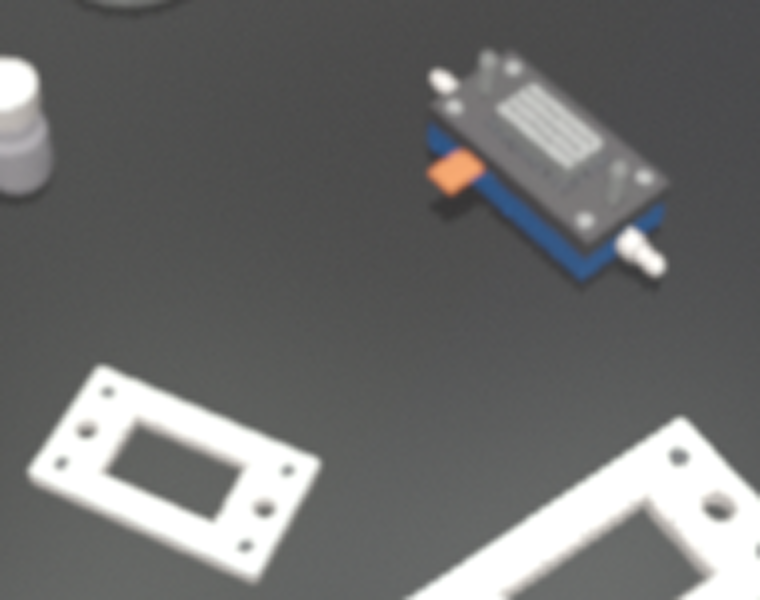

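The crop confirms it: the frame at crop (175,470) is the 100 x 54 one. The base half is at (550,150), with dowels at (487,70) and (618,180).

I'll hover over the base first.

```bash
cat >> h.py <<'E'
def go(x,y,z,yaw,o=None):
    o=o or env.get_obs(); r=R.from_quat(o["tcp_rot"]); M=r.as_matrix()
    d=M.T@(np.array([x,y,z])-np.array(o["position"])*1000)
    cur=np.degrees(np.arctan2(M[1,0],M[0,0])); print("clock",o["clock"],"pos",(np.array(o["position"])*1000).round(1),"yaw",round(cur,2),"tilt",np.degrees(np.arccos(-M[2,2])).round(2),"F",np.round(o["ft_force"],1),"w",round(o["width"],4),"| d",d.round(1),"turn",round((cur-yaw+180)%360-180,2))
E
python3 -c "
from h import *
go(512,38.5,150,-19)"
```

```text
clock 0.15 pos [ 198.7 -618.4  230.4] yaw 17.81 tilt 0.09 F [0.8 0.3 0.9] w 0.0854 | d [ 499.2 -529.5   81.3] turn 36.81
```

```bash
python3 -m inch '[25,-26,4,0,-1, 50,-53,8,0,-1, 75,-79,12,0,-1, 100,-106,16,0,-1, 125,-132,20,0,-1]' 60
python3 -m inch '[25,-26,4,0,-1, 50,-53,8,0,-1, 75,-79,12,0,-1, 100,-106,16,0,-1, 125,-132,20,0,-1]'
python3 -m inch '[25,-26,4,0,-1, 50,-53,8,0,-1, 75,-79,12,0,-1, 100,-106,16,0,-1, 125,-132,20,0,-1]'
python3 -m inch '[25,-26,4,0,-1, 50,-53,8,0,-1, 75,-79,12,0,-1, 100,-106,16,0,-1, 124,-132,21,0,-1]'
python3 -m inch '[0,0,0,7,-1, 0,0,0,14,-1, 0,0,0,21,-1, 0,0,0,28,-1, 0,0,0,34,-1]'
python3 -c "
from h import *
go(512,38.5,150,-19)"
```

```text
clock: 0.57
position: [0.2777, -0.4531, 0.2107]
tcp_rot: [0.988, 0.155, -0.0, -0.0]
ft_force: [0.8, 0.2, -0.2]
width: 0.0853
grip_force: 0.0
clock: 0.98
position: [0.3563, -0.2892, 0.1909]
tcp_rot: [0.988, 0.155, 0.0, -0.0]
ft_force: [1.1, 0.1, -0.2]
width: 0.0854
grip_force: 0.0
clock: 1.4
position: [0.435, -0.1253, 0.1711]
tcp_rot: [0.988, 0.155, 0.0, 0.0]
ft_force: [0.2, -0.2, 0.5]
width: 0.0854
grip_force: 0.0
clock: 1.82
position: [0.5129, 0.0384, 0.1502]
tcp_rot: [0.988, 0.155, 0.0, 0.0]
ft_force: [0.9, -0.0, -0.2]
width: 0.0855
grip_force: 0.0
clock: 2.23
position: [0.5122, 0.0367, 0.15]
tcp_rot: [0.99, -0.143, -0.0, 0.0]
ft_force: [-0.7, -0.2, 0.0]
width: 0.0856
grip_force: 0.0
clock 2.2333 pos [512.2  36.7 150. ] yaw -16.5 tilt 0.04 F [-0.7 -0.2  0. ] w 0.0856 | d [-0.7 -1.7 -0. ] turn 2.5
```

```bash
python3 -m inch '[0,-1,10,1,-1, 0,-2,20,2,-1, -1,-2,30,2.5,-1, -1,-2,40,2.5,-1, -1,-2,50,2.5,-1]' >/dev/null
python3 -m inch '[0,0,0,0,-1, 0,0,0,0,-1, 0,0,0,0,-1, 0,0,0,0,-1, 0,0,0,0,-1]' >/dev/null
python3 -c "
from h import *
go(512,38.5,100,-19)
im=env.get_image('wrist'); np.save('pics/w1.npy',im,allow_pickle=True); cv2.imwrite('pics/w1.png',im['frame'])"
```

```text
clock 3.0667 pos [512.6  38.6 101. ] yaw -18.69 tilt 0.08 F [ 0.5 -0.3  0. ] w 0.0852 | d [-0.5  0.2  1. ] turn 0.31
```

View pics/w1.png

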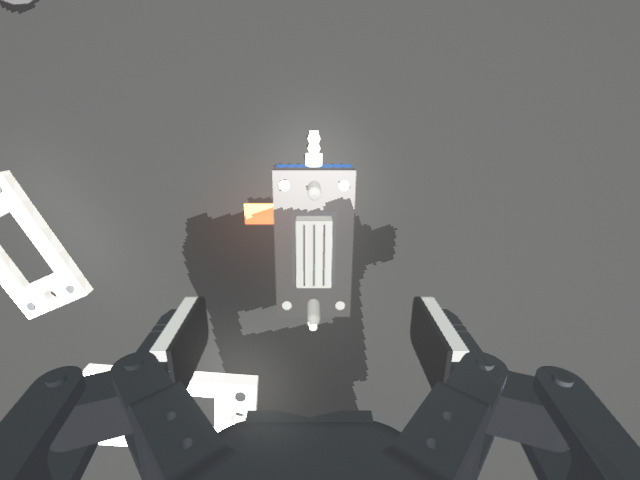

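The wrist view shows the base: face from (273,170) to (350,317), dowels at (314,190) and (313,318), and its tab at (259,213), all between the fingers. I measure it.

```bash
cat >> h.py <<'E'
def tool(im_obs,P): # world m -> tool frame mm
    M=R.from_quat(im_obs["tcp_rot"]).as_matrix(); return (np.atleast_2d(P)-np.array(im_obs["position"]))@M*1000
def crop(im,x0,x1,y0,y1):
    g=np.stack(np.meshgrid(np.arange(x0,x1),np.arange(y0,y1)),-1).reshape(-1,2); return g,bydepth(im,g)
E
python3 - <<'E'
from h import *
im=np.load('pics/w1.npy',allow_pickle=True).item(); o=env.get_obs()
g,P=crop(im,255,375,150,345)
print("zq",np.percentile(P[:,2],[50,70,90,99,100]).round(4))
Q=P[abs(P[:,2]-.032)<.0025]; print("face",len(Q),rect(Q), "median z",np.median(Q[:,2]).round(4))
E_=P[abs(P[:,2]-.044)<.0025]; print("electrode",len(E_),rect(E_),E_[:,2].mean().round(4))
for lo,hi in((150,240),(290,345)):
    D=P[(P[:,2]>.0545)&(P[:,2]<.07)&(g[:,1]>lo)&(g[:,1]<hi)]; print("dowel",len(D),(D.mean(0)*1000).round(1), D[:,2].max().round(4))
# dots
gray=im["frame"].min(2); 
for c in((284,185),(344,185),(287,306),(340,306)):
    w=gray[c[1]-6:c[1]+7,c[0]-6:c[0]+7].astype(float); w=np.where(w>np.percentile(w,70),1,0); yy,xx=np.mgrid[-6:7,-6:7]
    p=(c[0]+(w*xx).sum()/w.sum(),c[1]+(w*yy).sum()/w.sum()); print("dot",np.round(p,1),(onplane(im,[p],.032)[0]*1000).round(1))
E
```

```text
zq [0.0298 0.0321 0.0435 0.0537 0.2438]
face 8577 (array([509.6,  36.1]), array([100.9,  50.2]), -18.6) median z 0.0321
electrode 2515 (array([511.8,  35.4]), array([83.9, 21.9]), -18.0) 0.044
dowel 61 [548.5  23.   56.1] 0.0583
dowel 53 [473.3  48.5  56. ] 0.0579
dot [nan nan] [nan nan nan]
dot [nan nan] [nan nan nan]
dot [286.4 305.2] [476.3  66.2  32. ]
dot [339.6 305.2] [464.8  32.1  32. ]<stdin>:13: RuntimeWarning: invalid value encountered in scalar divide
```

```bash
python3 -c "
from h import *
go(568,243,100,5.3)"
```

```text
clock 3.1167 pos [512.5  38.6 100.9] yaw -18.69 tilt 0.07 F [ 0.6 -0.5 -0.3] w 0.0853 | d [ -12.9 -211.5    0.9] turn -23.99
```

```bash
python3 -m inch '[-2,-36,0,-5,-1, -5,-74,0,-10,-1, -7,-112,0,-15,-1, -9,-150,0,-20,-1, -11,-186,0,-24,-1]' >/dev/null
python3 -c "
from h import *
go(568,243,20,5.3)"
```

```text
clock 3.5333 pos [561.8 220.4 100.8] yaw 5.55 tilt 0.06 F [0.3 0.  0.4] w 0.0856 | d [  8.3 -21.9  80.8] turn 0.25
```

```bash
python3 -m inch '[3,-9,0,0,-1, 6,-22,8,0,-1, 8.3,-23,20,0,-1, 8.3,-23,30,0,-1, 8.3,-23,40,0,-1]' >/dev/null
python3 -m inch '[0,0,0,0,-1, 0,0,0,0,-1, 0,0,0,0,-1, 0,0,0,0,-1, 0,0,0,0,-1]' >/dev/null
python3 - <<'E'
from h import *
im=env.get_image('wrist'); np.save('pics/w2.npy',im,allow_pickle=True); cv2.imwrite('pics/w2.png',im['frame'])
o=env.get_obs(); go(568,243,20,5.3)
m=(im["frame"].min(2)>110); m[330:]=0
px=blob(im,m,(290,230)); P=bydepth(im,px); Q=P[abs(P[:,2]-.008)<.003]; print(len(px),rect(Q),np.median(Q[:,2]))
E
```

```text
clock 4.4167 pos [567.8 241.9  61. ] yaw 5.29 tilt 0.07 F [-0.1  0.3 -0.9] w 0.0856 | d [ 0.2 -1.  41. ] turn -0.01
10601 (array([567.1, 241.9]), array([100.9,  54.2]), 5.5) 0.007967827547543882
```

View pics/w2.png

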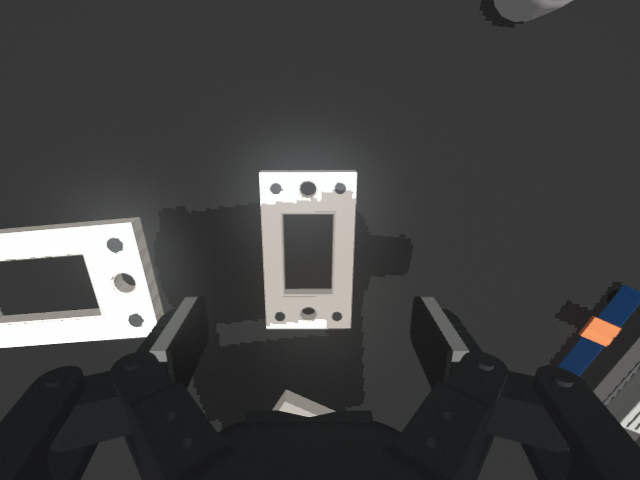

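The frame is between the fingers, with its window at (308,253) and holes at (308,188) and (308,312). I descend and grip.

```bash
python3 -m inch '[-0.7,0,15,0,-1, -0.7,0,30,0,-1, -0.7,0,45,0,-1, -0.7,0,55,0,-1, -0.7,0,61.5,0,-1]' 40
python3 -m inch '[0,0,0,0,0, 0,0,0,0,0.2, 0,0,0,0,0.4, 0,0,0,0,0.6, 0,0,0,0,0.7]' 40
python3 -m inch '[0,0,0,0,1, 0,0,0,0,1, 0,0,0,0,1, 0,0,0,0,1, 0,0,0,0,1]' 40
```

```text
clock: 4.83
position: [0.5658, 0.2417, -0.0029]
tcp_rot: [0.999, 0.046, -0.001, 0.0]
ft_force: [-0.1, -0.5, 0.5]
width: 0.0857
grip_force: 0.0
clock: 5.25
position: [0.5676, 0.2422, -0.0001]
tcp_rot: [0.999, 0.046, 0.001, -0.0]
ft_force: [0.7, -0.9, 1.8]
width: 0.0524
grip_force: 42.1
clock: 5.67
position: [0.5676, 0.2422, -0.0001]
tcp_rot: [0.999, 0.046, 0.001, -0.0]
ft_force: [0.3, 0.9, 4.9]
width: 0.0521
grip_force: 42.5
```

```bash
python3 -m inch '[0,0,-10,0,1, 0,0,-30,0,1, 0,0,-55,0,1, 0,0,-80,0,1, 0,0,-100,0,1]'
python3 -m inch '[0,0,0,0,1, 0,0,0,0,1, 0,0,0,0,1, 0,0,0,0,1, 0,0,0,0,1]' >/dev/null
python3 - <<'E'
from h import *
im=env.get_image('wrist'); np.save('pics/w3.npy',im,allow_pickle=True); cv2.imwrite('pics/w3.png',im['frame'])
o=env.get_obs(); go(510.2,36,100,-18.65)
E
```

```text
clock: 6.08
position: [0.5665, 0.242, 0.1005]
tcp_rot: [0.999, 0.046, 0.0, -0.0]
ft_force: [-0.6, 0.2, -1.2]
width: 0.0526
grip_force: 42.1
clock 6.55 pos [565.6 241.7  97.2] yaw 5.3 tilt 0.16 F [ 0.5 -0.2 -0.9] w 0.0525 | d [-74.2 199.7  -2.5] turn 23.95
```

View pics/w3.png

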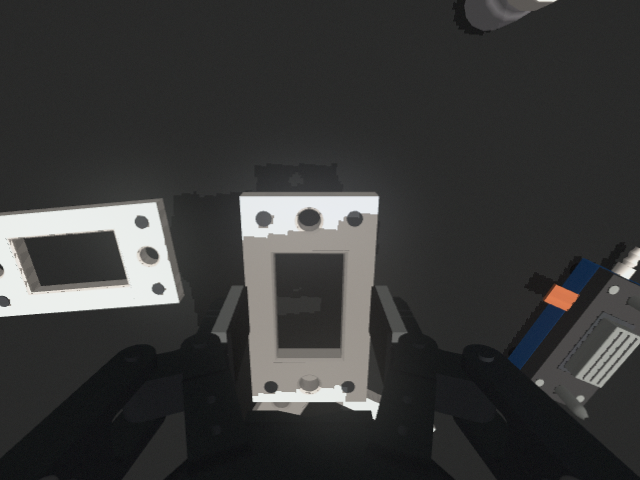

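The frame is held level in the picture, with holes at (309,218) and (310,383). I measure its pose in the tool frame.

```bash
cat >> h.py <<'E'
def inhand(im,o,mask,seed,tol=1.5):
    px=blob(im,mask,seed); P=tool(o,bydepth(im,px)); 
    z0=np.median(P[:,2]); Q=P[abs(P[:,2]-z0)<4]
    A=np.c_[Q[:,:2],np.ones(len(Q))]
    for _ in range(3):
        k=np.linalg.lstsq(A,Q[:,2],rcond=None)[0]; keep=abs(A@k-Q[:,2])<tol; A,Q=A[keep],Q[keep]
    print("n",len(Q),"tool z at centre",k.round(4),"rect(tool mm)",rect(Q/1000)); return Q
E
python3 - <<'E'
from h import *
im=np.load('pics/w3.npy',allow_pickle=True).item(); o=env.get_obs()
m=im["frame"].min(2)>100; 
Q=inhand(im,o,m,(290,205))
m[:, :243]=0; m[:,382:]=0
Q=inhand(im,o,m,(290,205))
gray=im["frame"].min(2)
m2=(gray<75).astype(np.uint8)  # window & dark hole
n,l,st,c=cv2.connectedComponentsWithStats(m2)
for s in((310,310),(309,218)):
    print(st[l[s[1],s[0]]],c[l[s[1],s[0]]])
    ct=cv2.findContours((l==l[s[1],s[0]]).astype(np.uint8),0,2)[0][0].reshape(-1,2)
E
```

```text
n 17263 tool z at centre [ 1.60e-03 -1.00e-04 -7.77e+00] rect(tool mm) (array([-0.6,  0.7]), array([101.5,  54.4]), -0.1)
n 17149 tool z at centre [ 1.6000e-03 -2.0000e-04 -7.7697e+00] rect(tool mm) (array([-0.6,  0.7]), array([101.5,  54.2]), -0.0)
[ 275  254   68   94 6158] [308.70136408 299.80529393]
[299 210  21  16 260] [308.83846154 217.38846154]
```

```bash
python3 -m inch '[-14,38,0,5,1, -28,76,0,10,1, -42,114,0,15,1, -56,152,0,20,1, -73,190,0,24,1]' >/dev/null
python3 -m inch '[0,0,0,0,1, 0,0,0,0,1, 0,0,0,0,1, 0,0,0,0,1, 0,0,0,0,1]' >/dev/null
python3 -c "
from h import *
go(511,36.5,80,-18.65)"
```

```text
clock 7.3833 pos [511.7  47.1  98.6] yaw -18.57 tilt 0.01 F [ 0.8  0.3 -0.4] w 0.0525 | d [ 2.7 10.3 18.6] turn 0.08
```

```bash
python3 -m inch '[1,4,0,0,1, 2.7,8,0,0,1, 2.7,10.3,6,0,1, 2.7,10.3,12,0,1, 2.7,10.3,18,0,1]'
python3 -m inch '[0,0,0,0,1, 0,0,0,0,1, 0,0,0,0,1, 0,0,0,0,1, 0,0,0,0,1]'
python3 - <<'E'
from h import *
go(511,36.5,70,-18.65)
im=env.get_image('wrist'); np.save('pics/w4.npy',im,allow_pickle=True); cv2.imwrite('pics/w4.png',im['frame'])
go(511,36.5,70,-18.65)
E
```

```text
clock: 7.8
position: [0.5106, 0.0353, 0.08]
tcp_rot: [0.987, -0.163, -0.0, -0.0]
ft_force: [0.8, -0.1, -1.3]
width: 0.0521
grip_force: 42.2
clock: 8.22
position: [0.5111, 0.0354, 0.0811]
tcp_rot: [0.987, -0.162, 0.0, -0.0]
ft_force: [0.6, 1.6, -0.9]
width: 0.0523
grip_force: 42.2
clock 8.2167 pos [511.1  35.4  81.1] yaw -18.69 tilt 0.04 F [ 0.6  1.6 -0.9] w 0.0523 | d [-0.4 -1.  11.1] turn -0.04
clock 8.2667 pos [511.   35.4  81.1] yaw -18.69 tilt 0.03 F [-0.1  0.3 -1.3] w 0.0523 | d [-0.4 -1.  11.1] turn -0.04
```

View pics/w4.png

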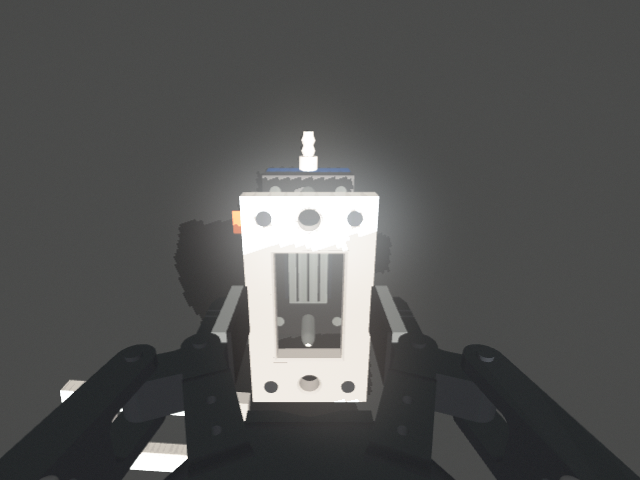

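The view shows the near dowel through the window at (308,330), the frame hole at (309,383), and the fitting at (308,150), so the alignment is close. I check the visible dowel numerically.

Run:
```python
from h import *
im=np.load('pics/w4.npy',allow_pickle=True).item(); o=env.get_obs()
g,P=crop(im,278,342,258,350); T=tool(o,P)
for lo in(.0545,.05,.046):
    D=T[(P[:,2]>lo)&(P[:,2]<.065)]; print(lo,len(D),D.mean(0).round(2),D.min(0).round(1),D.max(0).round(1))
e=T[abs(P[:,2]-.044)<.0015]; print("electrode y",e[:,1].min(),e[:,1].max())
```

```text
0.0545 61 [-39.93  -0.1   24.86] [-42.3  -2.6  22.6] [-38.1   3.   26.5]
0.05 152 [-39.38  -0.22  27.19] [-42.9  -3.8  22.6] [-37.    3.6  31. ]
0.046 208 [-39.11  -0.17  28.78] [-42.9  -3.9  22.6] [-36.1   3.7  35. ]
electrode y -11.245955929091943 10.771722144282275
```

```bash
python3 -m inch '[0,-0.5,4,0,1, 0,-0.9,8,0,1, 0,-0.9,13,0,1, 0,-0.9,18,0,1, 0,-0.9,22,0,1]'
python3 -m inch '[0,0,3,0,1, 0,0,6,0,1, 0,0,9,0,1, 0,0,11,0,1, 0,0,12,0,1]'
```

```text
clock: 8.68
position: [0.5106, 0.0363, 0.0579]
tcp_rot: [0.987, -0.162, -0.001, 0.0]
ft_force: [-0.6, 0.6, -0.4]
width: 0.0522
grip_force: 42.2
clock: 9.1
position: [0.5106, 0.0363, 0.0464]
tcp_rot: [0.987, -0.162, -0.001, 0.0]
ft_force: [-2.3, 0.4, 0.8]
width: 0.0523
grip_force: 42.3
```

```bash
python3 -m inch '[0,0,3,0,1, 0,0,6,0,1, 0,0,9,0,1, 0,0,11,0,1, 0,0,12.5,0,1]'
python3 -m inch '[0,0,0.5,0,1, 0,0,1,0,1, 0,0,1.5,0,1, 0,0,2,0,1, 0,0,2,0,1]'
```

```text
clock: 9.52
position: [0.5106, 0.0363, 0.0338]
tcp_rot: [0.987, -0.162, -0.001, 0.0]
ft_force: [-4.7, 0.6, 2.4]
width: 0.0522
grip_force: 42.5
clock: 9.93
position: [0.5106, 0.0363, 0.0321]
tcp_rot: [0.987, -0.162, -0.001, -0.0]
ft_force: [-4.7, 0.6, 1.5]
width: 0.0523
grip_force: 42.5
```

```bash
python3 -m inch '[0,0,0.5,0,1, 0,0,1,0,1, 0,0,1,0,1, 0,0,1,0,1, 0,0,1,0,1]'
python3 -m inch '[0,0,0,0,0.3, 0,0,0,0,-0.3, 0,0,0,0,-1, 0,0,0,0,-1, 0,0,0,0,-1]'
python3 -m inch '[0,0,-10,0,-1, 0,0,-30,0,-1, 0,0,-45,0,-1, 0,0,-60,0,-1, 0,0,-68,0,-1]'
python3 -m inch '[0,0,0,0,-1, 0,0,0,0,-1, 0,0,0,0,-1, 0,0,0,0,-1, 0,0,0,0,-1]' >/dev/null
python3 - <<'E'
from h import *
im=env.get_image('wrist'); np.save('pics/w5.npy',im,allow_pickle=True); cv2.imwrite('pics/w5.png',im['frame'])
go(569,-291,130,-18)
E
```

```text
clock: 10.35
position: [0.5107, 0.0363, 0.0318]
tcp_rot: [0.987, -0.162, -0.001, 0.0]
ft_force: [-8.1, 0.9, 7.4]
width: 0.0522
grip_force: 43.1
clock: 10.77
position: [0.5119, 0.0361, 0.0316]
tcp_rot: [0.987, -0.162, 0.001, -0.0]
ft_force: [-0.6, -0.3, -0.3]
width: 0.0855
grip_force: 0.0
clock: 11.18
position: [0.5125, 0.0361, 0.102]
tcp_rot: [0.987, -0.162, 0.002, -0.0]
ft_force: [-0.4, 0.1, 0.5]
width: 0.0857
grip_force: 0.0
clock 11.65 pos [510.5  36.3  98.4] yaw -18.69 tilt 0.09 F [-0.  -0.6 -0.4] w 0.0852 | d [160.3 291.3 -31.7] turn -0.69
```

View pics/w5.png

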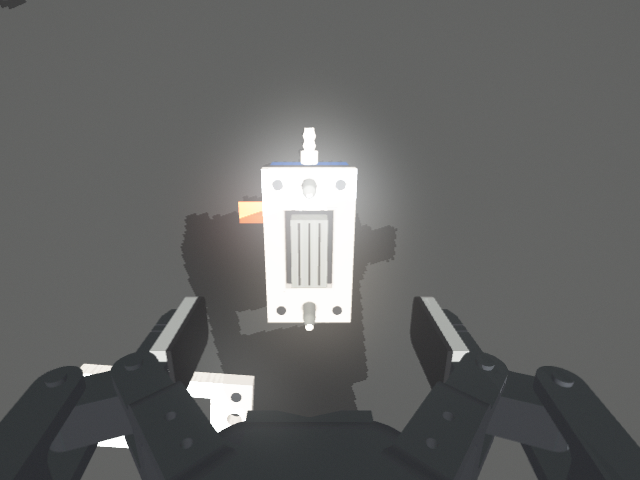

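The frame is on the base with both dowels through it, at (309,188) and (309,315). I check its height and level, and measure the target pose for the top half.

Run:
```python
from h import *
im=np.load('pics/w5.npy',allow_pickle=True).item(); o=env.get_obs()
Q=inhand(im,o,im["frame"].min(2)>110,(275,250),1.2)
g,P=crop(im,255,365,150,345); F=P[abs(P[:,2]-.040)<.002]; print("frame world",rect(F),F[:,2].mean())
T=tool(o,P)
for lo,hi in((150,240),(290,345)):
    m=(P[:,2]>.0545)&(P[:,2]<.07)&(g[:,1]>lo)&(g[:,1]<hi); print("dowel",m.sum(),(P[m].mean(0)*1000).round(1),T[m].mean(0).round(2))
```

```text
n 16558 tool z at centre [-1.70000e-03 -0.00000e+00  9.84381e+01] rect(tool mm) (array([1.8, 0.6]), array([175.4, 143.7]), -0.9)
frame world (array([510.7,  35.9]), array([100.6,  54.2]), -18.6) 0.039954358443354876
dowel 64 [548.6  23.   56. ] [40.43  0.39 42.38]
dowel 52 [473.5  48.3  56.2] [-38.78   0.49  42.26]
```

```bash
python3 -m inch '[16,29,0,0,-1, 32,58,0,0,-1, 48,87,0,0,-1, 64,116,0,0,-1, 80,145,0,0,-1]' >/dev/null
python3 -m inch '[16,29,0,0,-1, 32,58,0,0,-1, 48,87,0,0,-1, 64,116,0,0,-1, 80,145,0,-0.7,-1]' >/dev/null
python3 -m inch '[0,0,5,0,-1, 0,0,10,0,-1, 0,0,15,0,-1, 0,0,15,0,-1, 0,0,15,0,-1]' >/dev/null
python3 - <<'E'
from h import *
im=env.get_image('wrist'); np.save('pics/w6.npy',im,allow_pickle=True); cv2.imwrite('pics/w6.png',im['frame'])
g,P=crop(im,200,420,120,345); F=P[abs(P[:,2]-.028)<.002]; T=tool(env.get_obs(),F)
T=T[abs(T[:,1])<35]; print(rect(F),rect(T/1000),F[:,2].mean())
go(569,-291,80,-18)
E
```

```text
(array([ 568.9, -294.2]), array([111.7,  50.2]), -18.0) (array([1.3, 5.7]), array([111.7,  50.2]), 0.1) 0.028017308733757167
clock 12.95 pos [ 569.5 -288.4   83.9] yaw -17.92 tilt 0.06 F [ 0.1 -0.8  0.1] w 0.0854 | d [0.3 2.6 3.9] turn 0.08
```

View pics/w6.png

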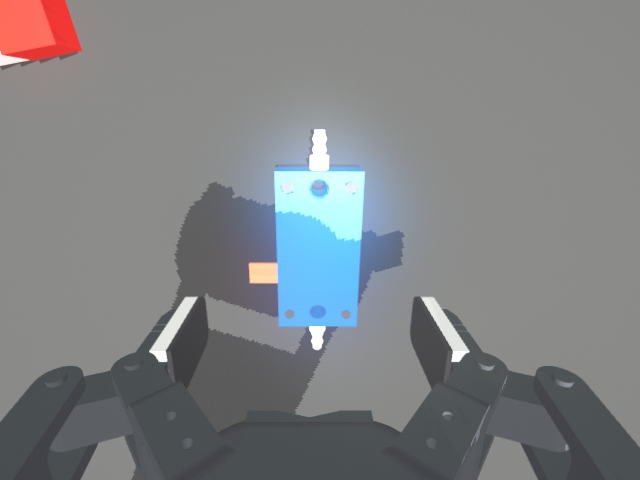

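The top half is between the fingers, with holes at (319,188) and (317,312) and its tab at (263,273) on the near side. I fix its centre along x from the blue mask.

Run:
```python
from h import *
im=np.load('pics/w6.npy',allow_pickle=True).item(); o=env.get_obs()
h=cv2.cvtColor(im["frame"],cv2.COLOR_BGR2HSV); m=(h[...,0]>90)&(h[...,0]<125)&(h[...,1]>90)
px=blob(im,m,(320,270)); P=bydepth(im,px); F=P[abs(P[:,2]-.028)<.002]; print(rect(F),rect(tool(o,F)/1000))
print(tool(o,onplane(im,[(319,188),(317,312)],.028)).round(1))
t=tool(o,bydepth(im,[(252,264),(252,282),(276,273)])); print("tab",t.round(1))
```

```text
(array([ 558.1, -290.7]), array([81.9, 50.2]), -18.0) (array([-10.1,   5.7]), array([81.9, 50.2]), 0.1)
[[ 39.5   6.1  55.8]
 [-40.7   5.7  55.9]]
tab [[-14.6 -36.9  71.8]
 [-27.6 -37.5  71.6]
 [-20.9 -21.3  71.5]]
```

```bash
python3 -m inch '[1.3,5.7,12,0,-1, 1.3,5.7,30,0,-1, 1.3,5.7,50,0,-1, 1.3,5.7,70,0,-1, 1.3,5.7,82,0,-1]' 100
python3 -m inch '[0,0,0,0,0, 0,0,0,0,0.2, 0,0,0,0,0.4, 0,0,0,0,0.6, 0,0,0,0,0.7]' 
python3 -m inch '[0,0,0,0,1, 0,0,0,0,1, 0,0,0,0,1, 0,0,0,0,1, 0,0,0,0,1]' 
python3 -m inch '[0,0,-10,0,1, 0,0,-30,0,1, 0,0,-55,0,1, 0,0,-80,0,1, 0,0,-105,0,1]'
python3 -m inch '[0,0,0,0,1, 0,0,0,0,1, 0,0,0,0,1, 0,0,0,0,1, 0,0,0,0,1]' >/dev/null
python3 - <<'E'
from h import *
im=env.get_image('wrist'); np.save('pics/w7.npy',im,allow_pickle=True); cv2.imwrite('pics/w7.png',im['frame'])
go(510.7,35.9,107,-18.6)
E
```

```text
clock: 13.37
position: [0.5679, -0.2946, -0.0005]
tcp_rot: [0.988, -0.156, -0.001, -0.001]
ft_force: [-1.0, -0.8, -1.0]
width: 0.0857
grip_force: 0.0
clock: 13.78
position: [0.5704, -0.2964, 0.0042]
tcp_rot: [0.988, -0.156, 0.002, 0.001]
ft_force: [-0.3, -0.2, 1.9]
width: 0.0483
grip_force: 105.6
clock: 14.2
position: [0.5704, -0.2964, 0.0041]
tcp_rot: [0.988, -0.156, 0.001, 0.001]
ft_force: [0.3, -0.5, 6.6]
width: 0.0482
grip_force: 105.8
clock: 14.62
position: [0.5682, -0.2949, 0.1077]
tcp_rot: [0.988, -0.156, -0.001, -0.0]
ft_force: [0.6, 0.4, -3.5]
width: 0.0479
grip_force: 105.0
clock 15.0833 pos [ 568.2 -294.8  105.2] yaw -17.99 tilt 0.2 F [-0.2 -0.5 -3.3] w 0.0483 | d [-156.8 -296.8   -0.9] turn 0.61
```

View pics/w7.png

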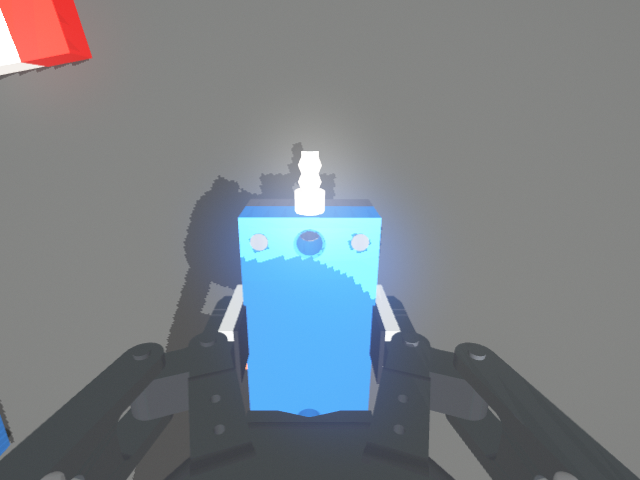

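The top half is held, with its far hole at (310,242) and far top edge at row 217. I measure its pose in the hand.

Run:
```python
from h import *
im=np.load('pics/w7.npy',allow_pickle=True).item(); o=env.get_obs()
g,P=crop(im,238,382,195,406); T=tool(o,P)
z0=np.median(T[:,2]); Q=T[(abs(T[:,2]-z0)<2)]
k=np.linalg.lstsq(np.c_[Q[:,:2],np.ones(len(Q))],Q[:,2],rcond=None)[0]; print(len(Q),k.round(4))
r=abs(Q[:,1])
for lo,hi in((-30,-10),(20,45)):
    q=Q[(Q[:,0]>lo)&(Q[:,0]<hi)]; print("y range",lo,np.percentile(q[:,1],[0.3,99.7]).round(2))
q=Q[abs(abs(Q[:,1])-18)<5]; print("far edge x",q[:,0].max(),np.percentile(q[:,0],99.5))
gray=im["frame"][...,1].astype(int)
zt=float(o["position"][2]-k[2]/1000); print("top z",zt)
s=gray[225:260,292:328]; print(np.median(s))
m=np.zeros(gray.shape,np.uint8); m[225:260,292:328]=(s<np.median(s)*0.72); 
m=cv2.morphologyEx(m,cv2.MORPH_CLOSE,np.ones((5,5))); c=max(cv2.findContours(m,0,2)[0],key=cv2.contourArea); (cx,cy),rr=cv2.minEnclosingCircle(c); bb=cv2.boundingRect(c); print(cx,cy,rr,bb)
print(tool(o,onplane(im,[(cx,cy),(bb[0]+bb[2]/2,bb[1]+bb[3]/2),(310,242)],zt)).round(2))
```

```text
24224 [ 2.80000e-03  3.00000e-04 -2.34561e+01]
y range -30 [-24.46  25.14]
y range 20 [-24.4   25.32]
far edge x 46.44091420976051 45.964643424996446
top z 0.12867573885540118
231.0
309.5 236.0 8.558721542358398 (301, 232, 18, 9)
[[ 39.02   0.71 -23.59]
 [ 38.84   0.89 -23.59]
 [ 36.75   0.9  -23.58]]
```

```bash
python3 -m inch '[-15,-30,0,0,1, -31,-60,0,0,1, -46,-90,0,0,1, -61,-119,0,0,1, -77,-149,0,0,1]' >/dev/null
python3 -m inch '[-15,-30,0,0,1, -31,-60,0,0,1, -46,-90,0,0,1, -61,-119,0,0,1, -76,-148,0,0.6,1]' >/dev/null
python3 -m inch '[0,0,5,0,1, 0,0,10,0,1, 0,0,16,0,1, 0,0,16,0,1, 0,0,16,0,1]' 
python3 -c "
from h import *
for _ in range(2):
  im=env.get_image('wrist'); go(514.3,35.1,75,-18.6)
cv2.imwrite('pics/w8.png',im['frame'])"
```

```text
clock: 16.33
position: [0.5151, 0.0332, 0.0905]
tcp_rot: [0.987, -0.162, -0.001, 0.0]
ft_force: [0.1, 0.8, -2.8]
width: 0.0481
grip_force: 105.1
clock 16.3833 pos [515.5  33.2  91. ] yaw -18.68 tilt 0.04 F [ 0.2 -0.9 -3.5] w 0.0483 | d [-1.7 -1.4 16. ] turn -0.08
clock 16.4333 pos [515.7  33.3  91.3] yaw -18.68 tilt 0.0 F [ 0.2  0.2 -3.6] w 0.048 | d [-1.9 -1.3 16.3] turn -0.08
```

```bash
python3 -m inch '[-1,-0.7,0,0,1, -1.7,-1.4,0,0,1, -1.7,-1.4,0,0,1, -1.7,-1.4,0,0,1, -1.7,-1.4,0,0,1]' >/dev/null
python3 -m inch '[0,0,0,0,1, 0,0,0,0,1, 0,0,0,0,1, 0,0,0,0,1, 0,0,0,0,1]' >/dev/null
python3 -c "
from h import *
go(514.3,35.1,75,-18.6)
im=env.get_image('wrist'); go(514.3,35.1,75,-18.6)
np.save('pics/w8.npy',im,allow_pickle=True);cv2.imwrite('pics/w8.png',im['frame'][130:280,230:390].repeat(4,0).repeat(4,1))"
```

```text
clock 17.2667 pos [514.2  36.1  91.3] yaw -18.6 tilt 0.0 F [-0.3  0.  -2.5] w 0.0481 | d [ 0.4  0.9 16.3] turn 0.0
clock 17.3167 pos [514.2  36.   91.3] yaw -18.59 tilt 0.0 F [ 0.1 -0.6 -3. ] w 0.0481 | d [ 0.4  0.9 16.3] turn 0.01
```

View pics/w8.png

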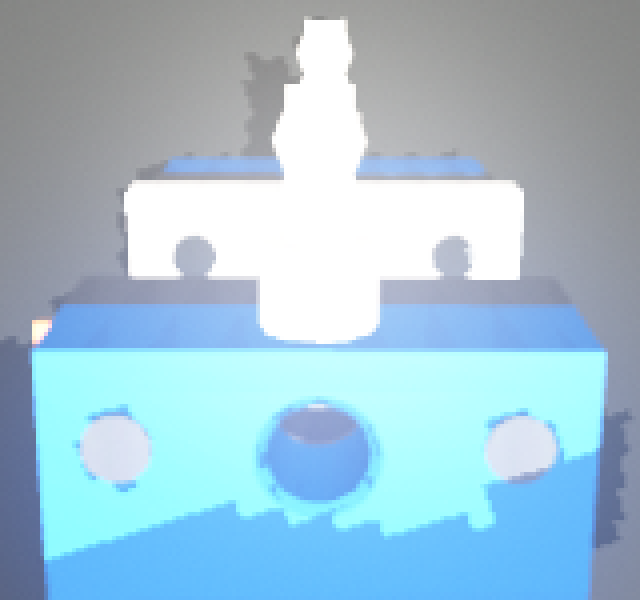

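The view shows the far hole at about (310,243.5), and the base and frame beyond it, with the frame edges at columns 261.5 and 361. I use those edges to check y.

Run:
```python
from h import *
im=np.load('pics/w8.npy',allow_pickle=True).item(); o=env.get_obs()
print(tool(o,onplane(im,[(261.5,190),(360.7,190),(311,175.5)],.040)).round(2))
zt=o["position"][2]+.02346; print(tool(o,onplane(im,[(310,243.6),(238.2,217.5),(381.5,217.5)],zt)).round(2))
```

```text
[[ 39.61 -25.74  51.31]
 [ 39.69  29.33  51.31]
 [ 47.73   1.72  51.31]]
[[ 36.22   0.96 -23.46]
 [ 45.95 -24.18 -23.46]
 [ 46.01  25.95 -23.46]]
```

```bash
python3 -m inch '[0.8,0.9,5,0,1, 0.8,0.9,10,0,1, 0.8,0.9,15,0,1, 0.8,0.9,20,0,1, 0.8,0.9,25,0,1]'
python3 -m inch '[0,0,0,0,1, 0,0,0,0,1, 0,0,0,0,1, 0,0,0,0,1, 0,0,0,0,1]'
python3 -c "
from h import *
go(514.4,35.1,66,-18.6)
im=env.get_image('wrist');np.save('pics/w9.npy',im,allow_pickle=True); cv2.imwrite('pics/w9.png',im['frame'][130:280,230:390].repeat(4,0).repeat(4,1))"
```

```text
clock: 17.73
position: [0.5144, 0.035, 0.0654]
tcp_rot: [0.987, -0.162, -0.0, -0.0]
ft_force: [0.3, 0.4, -2.7]
width: 0.0481
grip_force: 105.2
clock: 18.15
position: [0.515, 0.0349, 0.0667]
tcp_rot: [0.987, -0.162, 0.0, -0.0]
ft_force: [1.0, -0.4, -3.1]
width: 0.048
grip_force: 105.1
clock 18.15 pos [515.   34.9  66.7] yaw -18.59 tilt 0.04 F [ 1.  -0.4 -3.1] w 0.048 | d [-0.6  0.   0.7] turn 0.01
```

```bash
python3 -m inch '[0,0,2,0,1, 0,0,4,0,1, 0,0,6,0,1, 0,0,8,0,1, 0,0,8,0,1]'
python3 -m inch '[0,0,1,0,1, 0,0,2,0,1, 0,0,3,0,1, 0,0,4,0,1, 0,0,4,0,1]'
```

```text
clock: 18.62
position: [0.5142, 0.035, 0.0577]
tcp_rot: [0.987, -0.162, -0.001, -0.0]
ft_force: [0.4, -1.0, -3.6]
width: 0.048
grip_force: 105.1
clock: 19.03
position: [0.5145, 0.035, 0.0541]
tcp_rot: [0.987, -0.162, -0.0, -0.0]
ft_force: [-0.3, -0.1, -4.0]
width: 0.048
grip_force: 105.1
```

```bash
python3 -m inch '[0,0,1.5,0,1, 0,0,3,0,1, 0,0,4.5,0,1, 0,0,5,0,1, 0,0,5,0,1]'
python3 -m inch '[0,0,1,0,1, 0,0,2,0,1, 0,0,3,0,1, 0,0,4,0,1, 0,0,4,0,1]'
```

```text
clock: 19.45
position: [0.5145, 0.035, 0.049]
tcp_rot: [0.987, -0.162, -0.0, -0.0]
ft_force: [-0.8, -0.4, -3.7]
width: 0.0483
grip_force: 105.2
clock: 19.87
position: [0.5146, 0.035, 0.0461]
tcp_rot: [0.987, -0.161, -0.001, 0.0]
ft_force: [-6.1, 0.4, 6.9]
width: 0.0482
grip_force: 106.4
```

```bash
python3 -m inch '[-0.4,0,0.5,0,1, -0.8,0,1,0,1, -0.8,0,1.5,0,1, -0.8,0,2,0,1, -0.8,0,2,0,1]'
python3 -m inch '[0,0,0.5,0,1, 0,0,1,0,1, 0,0,1,0,1, 0,0,1,0,1, 0,0,1,0,1]'
```

```text
clock: 20.28
position: [0.5146, 0.035, 0.0449]
tcp_rot: [0.987, -0.161, 0.0, 0.0]
ft_force: [-6.5, -0.5, 10.0]
width: 0.048
grip_force: 106.5
clock: 20.7
position: [0.5146, 0.035, 0.0442]
tcp_rot: [0.987, -0.161, 0.0, 0.0]
ft_force: [-7.8, 0.7, 12.2]
width: 0.0482
grip_force: 107.1
```

```bash
python3 -m inch '[-0.5,0,0.5,0,1, -1,0,1,0,1, -1.5,0,1.5,0,1, -1.5,0,2,0,1, -1.5,0,2,0,1]'
python3 -m inch '[0,0,0.5,0,1, 0,0,1,0,1, 0,0,1.5,0,1, 0,0,1.5,0,1, 0,0,1.5,0,1]'
python3 - <<'E'
from h import *
go(514,35,44,-18.6)
im=env.get_image('side'); np.save('pics/s2.npy',im,allow_pickle=True)
cv2.imwrite('pics/s2.png',im["frame"][180:320,270:440].repeat(4,0).repeat(4,1))
E
```

```text
clock: 21.12
position: [0.5147, 0.035, 0.044]
tcp_rot: [0.987, -0.161, 0.001, 0.0]
ft_force: [-9.8, -0.3, 22.4]
width: 0.0485
grip_force: 108.3
clock: 21.53
position: [0.5147, 0.035, 0.044]
tcp_rot: [0.987, -0.161, 0.001, 0.001]
ft_force: [-15.8, 0.0, 35.6]
width: 0.048
grip_force: 109.9
clock 21.5333 pos [514.7  35.   44. ] yaw -18.55 tilt 0.12 F [-15.8   0.   35.6] w 0.048 | d [-0.6  0.3 -0. ] turn 0.05
```

View pics/s2.png

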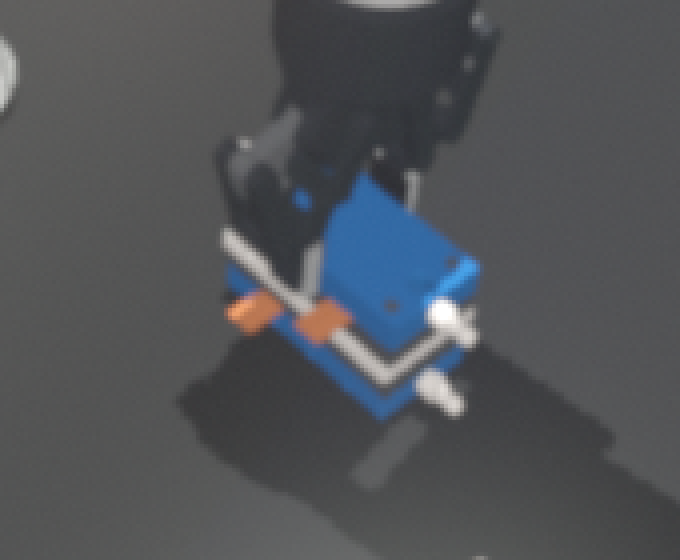

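The side view shows the cell closed: top half, white frame and base stacked, with the edges parallel and no visible gap. The arm stopped at z = 44.0 while the force rose, which is a hard stop. I ease off slightly and check the top face height, which should be 68 mm.

```bash
python3 -m inch '[0,0,-0.5,0,1, 0,0,-1,0,1, 0,0,-1,0,1, 0,0,-1,0,1, 0,0,-1,0,1]'
python3 -m inch '[0,0,0,0,1, 0,0,0,0,1, 0,0,0,0,1, 0,0,0,0,1, 0,0,0,0,1]'
python3 - <<'E'
from h import *
im=env.get_image('side'); o=env.get_obs()
g=np.stack(np.meshgrid(np.arange(355,385),np.arange(234,254)),-1).reshape(-1,2); P=bydepth(im,g)
h=cv2.cvtColor(im["frame"],cv2.COLOR_BGR2HSV)[g[:,1],g[:,0]]; b=(h[:,0]>95)&(h[:,0]<125)&(h[:,1]>120)
print("side top z",np.percentile(P[b,2],[10,50,75,90]).round(4))
im=env.get_image('wrist'); g,P=crop(im,250,370,225,400); T=tool(o,P); Q=T[abs(T[:,2]+23.5)<2]
print("in hand",np.linalg.lstsq(np.c_[Q[:,:2],np.ones(len(Q))],Q[:,2],rcond=None)[0].round(4)); go(514,35,44,-18.6)
g,P=crop(im,230,390,120,216);z=P[:,2];F=P[abs(z-.04)<.002];print("frame strip",len(F),F[:,2].mean().round(4))
E
```

```text
clock: 22.0
position: [0.5147, 0.035, 0.044]
tcp_rot: [0.987, -0.161, 0.001, 0.001]
ft_force: [-12.1, -0.5, 26.6]
width: 0.0484
grip_force: 108.4
clock: 22.42
position: [0.5147, 0.035, 0.044]
tcp_rot: [0.987, -0.161, 0.001, 0.001]
ft_force: [-11.3, -0.5, 26.3]
width: 0.0484
grip_force: 108.4
side top z [0.0644 0.066  0.0668 0.0674]
in hand [ 3.00000e-03  6.00000e-04 -2.39457e+01]
clock 22.5167 pos [514.7  35.   44. ] yaw -18.56 tilt 0.16 F [-12.4  -0.4  26.5] w 0.0481 | d [-0.6  0.3  0. ] turn 0.04
frame strip 214 0.04
```

The top face is at 44.0 + 23.95 = 67.95 mm (expected 68), level, held still with about 30 N pressing. I hand in.

```bash
python3 -c "
from cell import env
print(env.sign_off())"
```

```text
the job is handed in; nothing more can be done
None
```

The flow cell is assembled and handed in, though the sign-off returned no verdict: the frame sits flat on the base, and the top half is still gripped and pressed fully shut (top face measured at 67.95 mm, 68 mm expected).

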